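Find a free well in the dry-block heater, load the tube and set the dial

TASK

Put the standing sample tube into the dry-block heater: four of its six wells already hold short vials sunk below the rim and are hard to tell from the empty ones by eye, so feel with the tube for a free well, lower the tube in there, cap up, until it stands on the bottom, and do not let it drop or fall over. Turn the heater's dial so that its pointer stands at the long set mark, straight up the sloping panel. Leave the wash bottle, the tube rack and the gel tray where they are.

Things in the scene. Friction and masses are not known exactly. Their poses are not given: they have to be found in the camera images.
- tube_mid (a point): Tube to load: pale round plastic tube, 115 mm long, flat foot, standing upright and free on the bench, 42 to 84 g. Body 30 mm diameter, on top a grey ribbed screw cap 32 mm diameter and 21 mm high (within the 115 mm). This point is on its axis, half-way up, 57.5 mm above its foot; z points to the cap.
- heater: White bench-top dry-block heater, fixed, 250 mm deep, 210 wide, 115 high, its sloping control panel towards the robot's right, dark grey metal block with 6 wells behind it. Origin: on the bench under it, 15 mm to the rear of its middle; x level from panel to rear, y to the left of one facing the panel, z up. Nothing stands above its top, 115 mm up (block and white rim are flush).
- block (a point): Centre of the grey block's top face (125 x 170 mm, 115 mm above the bench); axes as the heater. Six vertical round wells, 34 mm diameter, 74 mm deep, flat bottom, centres at x = -27.5 (front row) and +27.5 mm, y = -50, 0, +50 mm. Four, different each time, hold a loose dark-capped vial, top 14 mm below this face; two are empty. Fully down, 41 mm of the tube stands out.
- dial_axis (a point): Point on the face of the heater's sloping panel where the dial's turning axis meets it, 72.5 mm above the bench; axes as the heater. The panel slopes 40.4 degrees from level, low edge at the heater's front: its outward normal, the dial's axis, is (-0.648, 0, 0.762) in these axes; straight up the panel is (0.762, 0, 0.648). Panel 132 mm up the slope, 210 mm wide.
- dial_bar (a point): The dial's black bar grip; point on the turning axis 24 mm out from the panel. x along the bar to its pointer end, y across it, z out of the panel. Bar 13 mm thick, flat sides, from x = -28 to +16 mm, top 34 mm out from the panel; pointer end with white line on to x = +30, 9 mm thick, 30 mm out. Under it a round skirt, 62 mm diameter, 5 mm thick over the panel.
- dial (a joint): Dial angle (rad): 0 with the pointer at the long set mark (22 mm tick straight up the panel; other ticks 7 mm), negative with the pointer left of it as seen facing the panel; grows clockwise. Starts left of the mark, -1.4 to -0.45; stays where left; takes about 0.06 N m to turn; stops at -2.3 and +2.3.
- wash_mid (a point): Bystander: white wash bottle, 76 mm diameter, 174 mm high to the top of its blue cap, with a thin bent blue spout to 215 mm. The point is on its axis 76 mm up. Leave it alone.
- rack_mid (a point): Bystander: flat blue rack of small tubes, 115 x 190 mm, 38 mm high. The point is its centre, 15 mm up. Leave it alone.
- tray_mid (a point): Bystander: clear gel tray with two white combs across it, 116 x 130 mm, 42 mm high. The point is its centre, 14 mm up. Leave it alone.

How it is judged:
By the outcome, as a careful person would: the job done as asked, in the order asked, and still so for the second after the job is handed in, with the robot touching nothing.
It also fails if it takes over 64 s, if anything falls off the work surface, if the arm or the gripper's body presses on something with over 40 N, if the wrist force passes 120 N, or if a joint passes its speed limit or range.

ROBOT

A 6-joint arm with a two-finger parallel gripper is mounted at the origin on the work surface. World frame = base frame: x ahead of the robot, y to its left, z up, the work surface at z = 0. Lengths are in m, angles in degrees, forces in N, time in s.
With the tool pointing down it reaches from about 0.3 to 0.75 m from the base axis. Payload 8.5 kg.
Tool frame: the origin (TCP) lies on the centre line of the jaws, within the pads' length; the fingertips stand 17 mm ahead of it and the grasp point (between the pads) lies 2 mm behind it; z points along the fingers, y is the direction in which the jaws open and shut (so a half turn about z gives the same grasp; the last joint's range is limited). The gripper opens to 85 mm and grips with 20 to 120 N. Pads are 22 mm wide; open, the fingers measure 114 mm over their backs; the gripper's body (76 mm by 85 mm) begins 54 mm behind the grasp point. The pads swing forward as they close: fully open they stand 13 mm farther back than shut.
Start: joints at [51.664, 21.807, 74.336, -0, 83.858, -12.336], TCP at [0.241, 0.494, 0.248] pointing down, gripper open.
Joint ranges: [-178.18, 178.18], [-50.72, 133.34], [12.68, 142.11], [-81.47, 261.47], [9.98, 163.14], [-165.26, 165.26]. Speed limits (degrees/s): [136.94, 136.94, 180, 180, 180, 180].

INTERFACE

Orientations are given as a 3x3 rotation matrix whose columns are the frame's x, y, z axes.
In Python, from rig import env, imaging, close_job gives the robot as it stands.
- The arm moves only by the tool step_arm, never from a script. Its argument "steps" is one flat list of numbers, 7 for each row, row after row: the opening, from 0 (shut) to 1 (fully open), then the shift along the tool's x, y, z as a fraction of full scale, then the turn, a rotation vector about the tool's x, y, z as a fraction of full scale. A call has 1 to 10 rows; each row is the pose to reach, as a shift and turn from the pose commanded when the call began, along the tool's axes at that moment; what a row does not reach only later rows make up. Full scale, the value 1, is 0.3 m for a shift and 45 degrees for a turn. A row lasts 1/10 s, in which the tool goes at most 50 mm and 8.59 degrees, less where a joint would pass 70% of its speed; a pose out of reach is approached as far as the arm can. A call with a number of a shift or a turn outside -1 to 1 is refused whole. A call with a gripper value outside its range is refused whole. The fingers move at their own pace and stop on an object; "grip_force" is the grip in N (left out, the last holds). Time passes only in rows, so rows that repeat a pose let the fingers close. It gives the time, the measured TCP pose, the force and the opening at its end, in the units of the state.
- env.observe(): the state, without advancing time (a new reading comes with each control period).
- imaging.get_image(name): name is "scene" or "top" or "wrist"; returns (picture, depth): 480x640x3 uint8, blue, green, red; 480x640 float32, m along the optical axis (not along the pixel's ray), 0 where there is no reading.
- imaging.get_calibration(name): a dict with "camera_matrix" (3x3 intrinsics, pixels), "k1" (the pictures are not rectified: a ray, as slopes to the right and down, at radius r is drawn at 1 + k1 r^2 times it, then the intrinsics apply), "world_from_camera" (4x4, takes a point from camera to world coordinates). Camera axes: x right, y down, z forward; pixel columns grow to the right and rows downward; lengths in m; the calibration is good to about 2 mm. A picture is of the moment at which its call begins: read the wrist's pose just before it. get_calibration takes no time and is no camera call; for the wrist camera it gives the pose at the moment of the call.
- close_job(): hands the job in, once; it reports no verdict.
Trained networks look in the newest picture that a camera, given by its name, has taken for a name from the list of things; names that differ only in an ending like _2 or _b are one class to them, and where a whole thing is asked for, a point or a joint stands for the part that bears it (a point fixed in the world has none). Each returns a list of dicts, best first, with "score" (0 to 1); they miss things now and then, are a little off and sometimes report something else, mostly with a low value. They report only what shows in the picture. A call takes as long as a camera call.
- imaging.spot_in(camera, target): "pixel" ([column, row] in pixels, amid what is visible of it).
- imaging.regions_of(camera, target): "mask" (480x640 bool, what is visible of it) and "pixel" ([column, row] in pixels, amid what is visible of it).
- imaging.pinpoint(camera, target): "pixel" ([column, row] in pixels: a listed point, or the origin of a listed thing).
The state is a dict: "time_s": time; "q": joint angles; "qvel": joint speeds; "joint_efforts": joint torques, N m; "position": TCP position; "tool_rot": TCP orientation; "ft_force": force on the tool from outside, world axes, zero at the start; "wrist_torque": the same for the moment, N m; "grip_width": finger opening in m.
Only numpy, scipy, OpenCV 4.12 (cv2) and the standard library are available. Lean on these libraries where they do the work, as an engineer would, in place of code of your own. Each camera call takes 0.05 s, during which the arm holds its last target.

## Working session

There is one attempt and no reset: what is moved stays moved. The work goes in short steps, Python scripts to look and compute and a tool call to move; the robot and the scene stay as the last step left them, time stands still between calls to the robot, and variables do not carry over. Pictures are saved under pics/ and viewed, and the job is handed in when it is done.

Besides the shell and the picture viewer there is one more tool, called after ">>>" by a JSON object that holds its "method" and its "body", one argument or row to a line. step_arm: Moves the arm, as the interface text tells. Shift numbers are shares of 0.3 m and turn numbers shares of 45 degrees, none past 1 either way. Its arguments: {"type":"object","properties":{"steps":{"type":"array","items":{"type":"number"}},"grip_force":{"type":"number"}},"required":["steps"]}

```bash
ls; mkdir -p pics; python3 - <<'E'
from rig import env, imaging
import cv2, numpy as np
s=env.observe(); print(s)
for n in("scene","top","wrist"):
    p,d=imaging.get_image(n); cv2.imwrite(f"pics/{n}0.png",p); np.save(f"pics/{n}0.npy",d)
    c=imaging.get_calibration(n); print(n,c)
    np.save(f"pics/{n}0c.npy",c,allow_pickle=True)
E
```

```text
pics
{'time_s': 0.0, 'q': array([ 5.16643091e+01,  2.18406218e+01,  7.43849500e+01,  5.50361884e-04,
        8.38574414e+01, -1.23354410e+01]), 'qvel': array([-0.00300203, -0.00082874,  0.08732031, -0.13978984,  0.10387164,
       -0.07409165]), 'joint_efforts': array([-9.16439203e-04, -4.48474860e+01, -2.31273437e+01, -2.86290315e-04,
        4.90058665e-03, -1.73108486e-05]), 'position': array([0.24093371, 0.4941226 , 0.24771406]), 'tool_rot': array([[-8.98791536e-01,  4.38375357e-01, -9.06167675e-04],
       [ 4.38376177e-01,  8.98790882e-01, -1.13054160e-03],
       [ 3.18853666e-04, -1.41336354e-03, -9.99998950e-01]]), 'ft_force': array([ 0.18007051, -0.16504057,  0.01684059]), 'wrist_torque': array([0.0485216 , 0.00485708, 0.00964419]), 'grip_width': 0.08526516438279268}
scene {'camera_matrix': array([[493.65800842,   0.        , 312.48758383],
       [  0.        , 493.65800842, 239.65746805],
       [  0.        ,   0.        ,   1.        ]]), 'k1': -0.1324056679939905, 'world_from_camera': array([[ 0.41104267,  0.51020224, -0.75547177,  1.30589709],
       [ 0.91155849, -0.
[... 407 characters left out ...]
 -0.98269531,  0.18520236,  0.37492359],
       [-0.99990955,  0.00552947,  0.01226019,  0.03431566],
       [-0.0130721 , -0.18514683, -0.98262392,  1.06352519],
       [ 0.        ,  0.        ,  0.        ,  1.        ]])}
wrist {'camera_matrix': array([[416.85122029,   0.        , 313.22430532],
       [  0.        , 416.85122029, 245.2342458 ],
       [  0.        ,   0.        ,   1.        ]]), 'k1': -0.017480672827900952, 'world_from_camera': array([[ 0.4379962 ,  0.8518676 ,  0.28719492,  0.16828167],
       [ 0.89897552, -0.41449992, -0.14153737,  0.52967761],
       [-0.00152883,  0.32017403, -0.94735751,  0.37417778],
       [ 0.        ,  0.        ,  0.        ,  1.        ]])}
```

View pics/scene0.png

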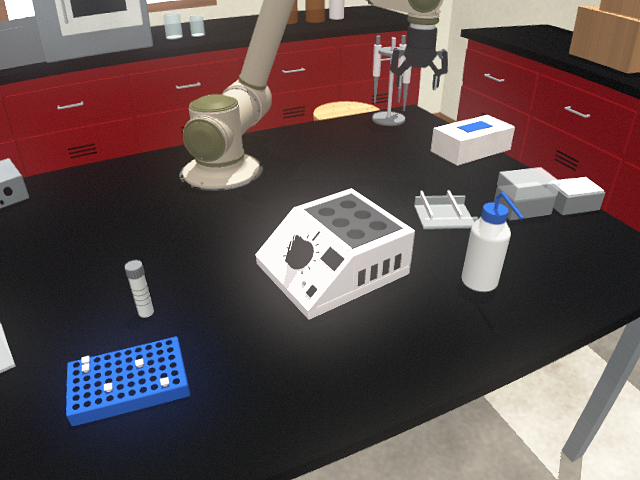

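View pics/top0.png

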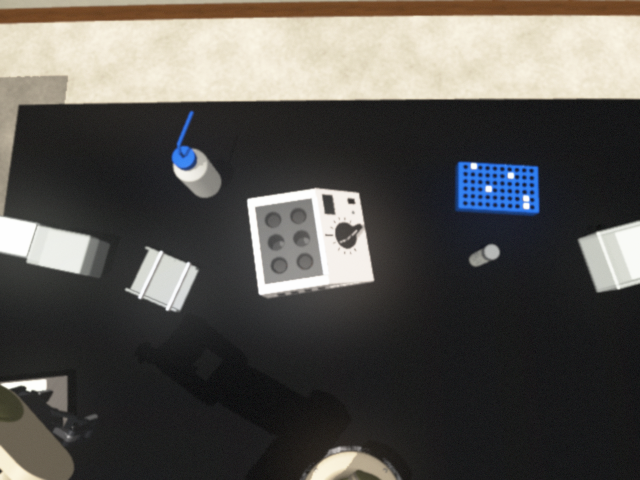

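View pics/wrist0.png

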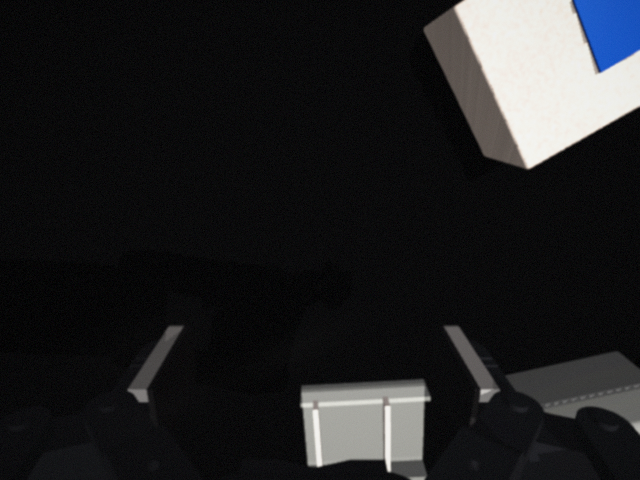

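The scene view shows the tube at about (139,289) and the heater at (335,255). In the top view the tube is at (485,255) with its cap at (491,251), the dial at (347,235) and the wells around (289,240).

```bash
cat > h.py <<'E'
from rig import env, imaging
import cv2, numpy as np
from scipy.optimize import least_squares
def rays(c,uv):
    K=c["camera_matrix"];uv=np.asarray(uv,float).reshape(-1,1,2)
    n=cv2.undistortPoints(uv,K,np.array([c["k1"],0,0,0,0.])).reshape(-1,2)
    return np.c_[n,np.ones(len(n))]
def cloud(c,d,uv):
    uv=np.asarray(uv,int).reshape(-1,2);z=d[uv[:,1],uv[:,0]].astype(float)
    P=rays(c,uv)*z[:,None];W=c["world_from_camera"];P=P@W[:3,:3].T+W[:3,3]
    return P[z>0]
def atz(c,uv,z):
    W=c["world_from_camera"];r=rays(c,uv)@W[:3,:3].T;o=W[:3,3]
    return o+r*((z-o[2])/r[:,2])[:,None]
def project(c,P):
    W=c["world_from_camera"];Pc=(np.asarray(P,float).reshape(-1,3)-W[:3,3])@W[:3,:3]
    return cv2.projectPoints(Pc.reshape(-1,1,3),np.zeros(3),np.zeros(3),c["camera_matrix"],np.array([c["k1"],0,0,0,0.]))[0].reshape(-1,2)
E
python3 - <<'E'
from h import *
np.set_printoptions(precision=4,suppress=True)
for n in("scene","top"):
    p,d=imaging.get_image(n);c=imaging.get_calibration(n)
    for t,z in(("tube_mid",.0575),("heater",0),("block",.115),("dial_axis",.0725),("dial_bar",.09),("wash_mid",.076),("rack_mid",.015),("tray_mid",.014)):
        r=imaging.pinpoint(n,t)[:1]
        for q in r: print(n,t,q["score"],np.array(q["pixel"]),atz(c,q["pixel"],z)[0])
    r=imaging.regions_of(n,"tube_mid")
    if r:
        m=r[0]["mask"];v,u=np.nonzero(m);P=cloud(c,d,np.c_[u,v]);print(len(P),P.mean(0),P.min(0),P.max(0))
    # block top / heater fit
    r=imaging.regions_of(n,"heater")
    if r:
        m=r[0]["mask"];v,u=np.nonzero(m);P=cloud(c,d,np.c_[u,v]);T=P[abs(P[:,2]-.115)<.006]
        print("top",len(T),T.mean(0)); print(cv2.minAreaRect(T[:,:2].astype(np.float32)))
print(env.observe()["time_s"])
E
```

```text
scene tube_mid 0.65 [139.  289.5] [ 0.5348 -0.3014  0.0575]
scene heater 0.82 [336.6 267.9] [0.5639 0.0974 0.    ]
scene dial_axis 0.61 [299.6 252.2] [0.5712 0.0107 0.0725]
scene dial_bar 0.67 [292.7 249.1] [ 0.5787 -0.0065  0.09  ]
scene wash_mid 0.61 [488.9 251.2] [0.7329 0.3508 0.076 ]
scene rack_mid 0.82 [126.5 378.4] [ 0.7036 -0.3566  0.015 ]
scene tray_mid 0.87 [443.3 210.9] [0.486  0.4328 0.014 ]
947 [ 0.5426 -0.2998  0.0666] [ 0.3444 -0.3218 -0.0024] [ 0.553  -0.284   0.1175]
top 4165 [0.5752 0.1229 0.1153]
((0.5665026307106018, 0.10268943011760712), (0.21367467939853668, 0.21276070177555084), 7.565948009490967)
top tube_mid 0.78 [484.7 255.5] [ 0.5361 -0.3043  0.0575]
top heater 0.64 [310.5 245.8] [0.5709 0.0877 0.    ]
top dial_axis 0.83 [343.7 231.7] [0.589  0.0103 0.0725]
top dial_bar 0.95 [352.8 232.9] [ 0.5824 -0.0091  0.09  ]
top wash_mid 0.67 [200.8 172. ] [0.73   0.3358 0.076 ]
top rack_mid 0.84 [495.7 190.1] [ 0.7011 -0.3558  0.015 ]
top tray_mid 0.66 [164.8 276.7] [0.4969 0.4268 0.014 ]
376 [ 0.5331 -0.2938  0.0854] [ 0.5203 -0.3143  0.0021] [ 0.5516 -0.2825  0.1185]
top 5875 [0.5609 0.1278 0.1136]
((0.5675274729728699, 0.10596759617328644), (0.2108704149723053, 0.20233477652072906), 8.689006805419922)
1.25
```

```bash
python3 - <<'E'
from h import *
np.set_printoptions(precision=4,suppress=True)
a=cv2.imread("pics/top0.png")[175:310,235:390];cv2.imwrite("pics/z1.png",cv2.resize(a,None,fx=5,fy=4.4,interpolation=cv2.INTER_CUBIC))
a=cv2.imread("pics/scene0.png")[180:320,250:420];cv2.imwrite("pics/z2.png",cv2.resize(a,None,fx=4.5,fy=4.2,interpolation=cv2.INTER_CUBIC))
# yaw from edges of white top: side planes
for n in("scene","top"):
    c=np.load(f"pics/{n}0c.npy",allow_pickle=True).item();d=np.load(f"pics/{n}0.npy")
    v,u=np.mgrid[0:480,0:640];ok=d.ravel()>0
    uv=np.c_[u.ravel(),v.ravel()][ok];P=cloud(c,d,uv)
    box=(P[:,0]>.42)&(P[:,0]<.72)&(P[:,1]>-.06)&(P[:,1]<.25)
    Q=P[box];T=Q[abs(Q[:,2]-np.median(Q[abs(Q[:,2]-.115)<.008,2]))<.004]
    print(n,np.median(T[:,2]),cv2.minAreaRect(T[:,:2].astype(np.float32)))
    # panel plane
    S=Q[(Q[:,2]>.045)&(Q[:,2]<.105)]
    best=None;rng=np.random.default_rng(0)
    for i in range(2000):
        t=S[rng.choice(len(S),3,False)];nn=np.cross(t[1]-t[0],t[2]-t[0]);l=np.linalg.norm(nn)
        if l<1e-6: continue
        nn/=l
        if nn[2]<0:nn=-nn
        if abs(nn[2]-.762)>.1: continue
        k=(abs((S-t[0])@nn)<.002)
        if best is None or k.sum()>best.sum():best=k
    R=S[best];m=R.mean(0);nn=np.linalg.svd(R-m)[2][2];nn*=np.sign(nn[2]);print("panel",len(R),m,nn,"yaw of x",np.degrees(np.arctan2(-nn[1],-nn[0])))
E
```

```text
scene 0.11587511238631498 ((0.566804826259613, 0.10502008348703384), (0.21350660920143127, 0.20638564229011536), 7.996606826782227)
panel 2580 [0.5905 0.0125 0.0756] [ 0.0964 -0.6443  0.7587] yaw of x 98.50700379208776
top 0.11359856971617055 ((0.5672720670700073, 0.1046159416437149), (0.2103220820426941, 0.2045658975839615), 8.54819393157959)
panel 1989 [0.5747 0.0139 0.0776] [ 0.0963 -0.643   0.7598] yaw of x 98.51879618367806
```

View pics/z1.png

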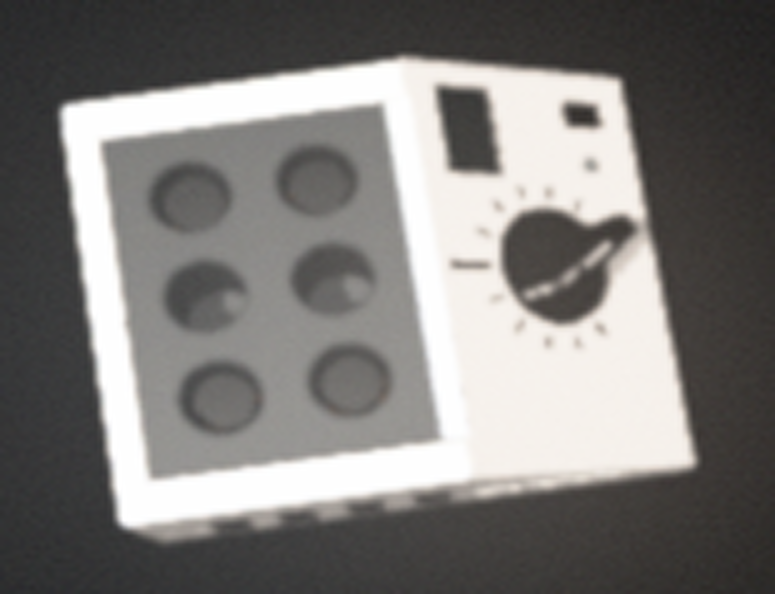

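View pics/z2.png

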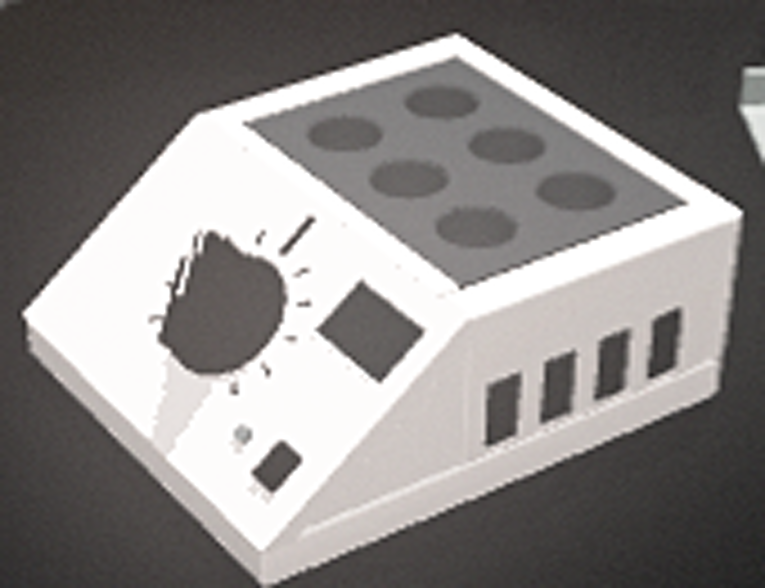

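```bash
python3 - <<'E'
from h import *
np.set_printoptions(precision=4,suppress=True)
C={n:np.load(f"pics/{n}0c.npy",allow_pickle=True).item() for n in("scene","top")}
pt=np.array([(190,197),(317,180),(206,297),(334,278),(221,398),(349,380)])/[5,4.4]+[235,175]
ps=np.array([(442,102),(345,134),(506,145),(409,180),(575,190),(476,228)])/[4.5,4.2]+[250,180]
# top: col0 = rear; row0(image up)=+x world = heater -y
M=np.array([(a,b) for b in(-.05,0,.05) for a in(.0275,-.0275)])
def W(p):
    c,s=np.cos(p[2]),np.sin(p[2]);return np.c_[M@np.array([[c,s],[-s,c]])+p[:2],np.full(6,.115)]
# scene well order: image up-right far... try orders
import itertools
def fit(obs):
    f=lambda p:np.concatenate([(project(C[n],W(p))-o).ravel() for n,o in obs])
    r=least_squares(f,[.56,.13,np.radians(98.5)]);return r.x[:2],np.degrees(r.x[2]),np.sqrt(np.mean(r.fun**2))
print(fit([("top",pt)]))
# order scene by nearest projection
p0,y0,_=fit([("top",pt)]);pr=project(C["scene"],W([*p0,np.radians(y0)]));print(pr,ps)
ps=np.array([ps[np.argmin(np.linalg.norm(ps-q,axis=1))] for q in pr])
print(fit([("scene",ps)]));print(fit([("top",pt),("scene",ps)]))
# depth at well centres top cam
d=np.load("pics/top0.npy");ds=np.load("pics/scene0.npy")
for a,b in zip(pt,M): 
    P=cloud(C["top"],d,[(int(a[0]+i),int(a[1]+j)) for i in range(-3,4) for j in range(-3,4)]);print(b,P[:,2].min(),np.median(P[:,2]),P[:,2].max())
# tube fit
for n in C:
    dd=d if n=="top" else ds
    v,u=np.nonzero(dd>0);P=cloud(C[n],dd,np.c_[u,v]);k=(np.hypot(P[:,0]-.535,P[:,1]+.302)<.03)&(P[:,2]>.02);Q=P[k]
    for lo,hi,r in((.02,.085,.015),(.097,.11,.016)):
        S=Q[(Q[:,2]>lo)&(Q[:,2]<hi)]
        f=least_squares(lambda p:np.hypot(S[:,0]-p[0],S[:,1]-p[1])-r,[.535,-.302],loss="soft_l1",f_scale=.001);print(n,lo,len(S),f.x)
    S=Q[Q[:,2]>.109];print("cap top",len(S),S.mean(0),(S.min(0)+S.max(0))/2)
E
```

```text
(array([0.5616, 0.1279]), np.float64(98.59264187945782), np.float64(0.12342725016974014))
[[376.7728 225.295 ]
 [354.5527 233.8322]
 [361.361  214.3455]
 [339.5017 222.3049]
 [346.9451 204.1248]
 [325.4628 211.5661]] [[348.2222 204.2857]
 [326.6667 211.9048]
 [362.4444 214.5238]
 [340.8889 222.8571]
 [377.7778 225.2381]
 [355.7778 234.2857]]
(array([0.5636, 0.1296]), np.float64(98.64085714491337), np.float64(0.17316301152807093))
(array([0.5625, 0.129 ]), np.float64(98.64193400308204), np.float64(0.4484367547437736))
[ 0.0275 -0.05  ] 0.09637225391504167 0.09983935151166556 0.10343994330817441
[-0.0275 -0.05  ] 0.0955914342455888 0.09966576931634741 0.10409545442302215
[0.0275 0.    ] 0.03605908603439012 0.041927205326534045 0.07621622458378607
[-0.0275  0.    ] 0.03502881389210022 0.041300710214518865 0.07717090808193905
[0.0275 0.05  ] 0.09682454130153095 0.09940516890188045 0.10524959836228864
[-0.0275  0.05  ] 0.09579006801946954 0.09957952785199597 0.10317903601866252
scene 0.02 445 [ 0.5342 -0.2999]
scene 0.097 100 [ 0.5345 -0.2997]
cap top 181 [ 0.5387 -0.3001  0.1141] [ 0.5353 -0.3001  0.1132]
top 0.02 127 [ 0.5367 -0.2998]
top 0.097 36 [ 0.5362 -0.2996]
cap top 189 [ 0.536  -0.2986  0.1137] [ 0.536  -0.2988  0.1144]
```

>>> {"method": "step_arm", "body": {
  "steps": [1,0,0,-0.2,0,0,0.5,1,0,0,-0.2,0,0,1,1,0,0,-0.2,0,0,1,1,0,0,-0.2,0,0,1,1,0,0,-0.2,0,0,1,1,0,0,-0.2,0,0,1]
}}

```text
time_s: 1.85
position: [0.2411, 0.4943, 0.3083]
tool_rot: [[-0.321, 0.947, -0.0], [0.947, 0.321, -0.0], [-0.0, -0.0, -1.0]]
ft_force: [-1.5, 0.6, -0.3]
grip_width: 0.0853
```

>>> {"method": "step_arm", "body": {
  "steps": [1,-0.94,0.03,0,0,0,0,1,-0.94,0.03,0,0,0,0,1,-0.94,0.03,0,0,0,0,1,-0.94,0.03,0,0,0,0,1,-0.94,0.03,0,0,0,0,1,-0.94,0.03,0,0,0,0]
}}

```text
time_s: 2.45
position: [0.3419, 0.2282, 0.3085]
tool_rot: [[-0.324, 0.946, 0.001], [0.946, 0.324, -0.0], [-0.0, 0.001, -1.0]]
ft_force: [0.7, 0.3, 0.0]
grip_width: 0.0854
```

>>> {"method": "step_arm", "body": {
  "steps": [1,-0.94,0.03,0,0,0,0,1,-0.94,0.03,0,0,0,0,1,-0.94,0.03,0,0,0,0,1,-0.94,0.03,0,0,0,0,1,-0.94,0.03,0,0,0,0,1,-0.94,0.03,0,0,0,0]
}}

```text
time_s: 3.05
position: [0.4424, -0.0361, 0.3083]
tool_rot: [[-0.323, 0.946, 0.0], [0.946, 0.323, -0.0], [-0.0, 0.0, -1.0]]
ft_force: [0.9, 0.5, -0.4]
grip_width: 0.0854
```

>>> {"method": "step_arm", "body": {
  "steps": [1,-0.94,0.02,0.3,0,0,0,1,-0.94,0.02,0.3,0,0,0,1,-0.94,0.02,0.3,0,0,0,1,-0.94,0.02,0.3,0,0,0,1,-0.94,0.02,0.3,0,0,0,1,-0.94,0.02,0.3,0,0,0,1,-0.94,0.02,0.3,0,0,0,1,-0.94,0.02,0.3,0,0,0]
}}

```text
time_s: 3.85
position: [0.5391, -0.2983, 0.2175]
tool_rot: [[-0.325, 0.946, -0.001], [0.946, 0.325, 0.001], [0.002, -0.001, -1.0]]
ft_force: [-1.1, 0.6, 0.1]
grip_width: 0.085
```

```bash
python3 - <<'E'
from h import *
np.set_printoptions(precision=4,suppress=True)
s=env.observe();c=imaging.get_calibration("wrist");p,d=imaging.get_image("wrist")
cv2.imwrite("pics/w1.png",p);print(s["position"],s["q"],s["tool_rot"])
for q in imaging.pinpoint("wrist","tube_mid")[:2]: print(q["score"],q["pixel"],atz(c,q["pixel"],.0575)[0])
v,u=np.nonzero(d>0);P=cloud(c,d,np.c_[u,v]);k=(np.hypot(P[:,0]-.535,P[:,1]+.30)<.035)&(P[:,2]>.02);Q=P[k]
for lo,hi,r in((.02,.085,.015),(.097,.11,.016)):
    S=Q[(Q[:,2]>lo)&(Q[:,2]<hi)]
    if len(S)>10:
        f=least_squares(lambda p:np.hypot(S[:,0]-p[0],S[:,1]-p[1])-r,[.535,-.302],loss="soft_l1",f_scale=.001);print(lo,len(S),f.x)
S=Q[(Q[:,2]>.110)&(Q[:,2]<.12)];print("cap top",len(S),S.mean(0),(S.min(0)+S.max(0))/2)
E
```

```text
[ 0.5391 -0.2983  0.2175] [-39.9542  29.7747  66.0952   0.0101  84.2247 -58.8917] [[-0.3245  0.9459 -0.0012]
 [ 0.9459  0.3245  0.0012]
 [ 0.0015 -0.0007 -1.    ]]
0.72 [304.2, 229.5] [ 0.5349 -0.3033  0.0575]
0.02 794 [ 0.5369 -0.3016]
0.097 283 [ 0.5368 -0.3013]
cap top 2294 [ 0.5364 -0.3     0.1156] [ 0.5367 -0.3006  0.1139]
```

View pics/w1.png

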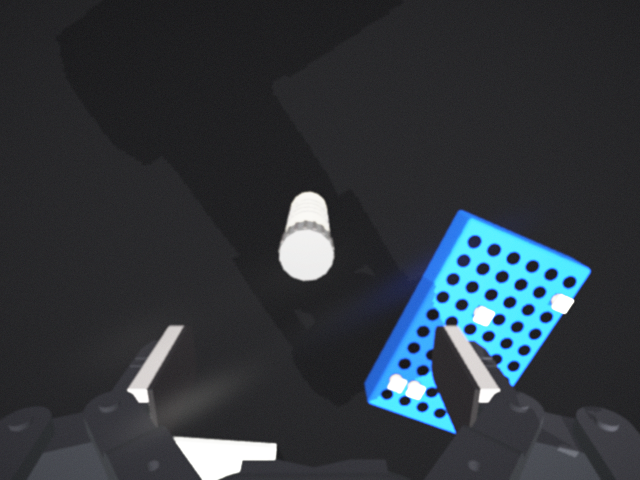

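The wrist picture shows the tube's cap at (306,254), centred between the open pads, with the rack off to the right at (480,310). I'm lowering to grip the cap.

>>> {"method": "step_arm", "body": {
  "steps": [1,-0.004,-0.012,0.15,0,0,0,1,-0.004,-0.012,0.28,0,0,0,1,-0.004,-0.012,0.36,0,0,0,1,-0.004,-0.012,0.395,0,0,0,1,-0.004,-0.012,0.395,0,0,0,1,-0.004,-0.012,0.395,0,0,0]
}}

```text
time_s: 4.55
position: [0.5369, -0.3001, 0.1017]
tool_rot: [[-0.326, 0.945, 0.002], [0.945, 0.326, -0.002], [-0.002, 0.001, -1.0]]
ft_force: [-0.4, -0.1, 1.4]
grip_width: 0.0853
```

>>> {"method": "step_arm", "body": {
  "steps": [0.6,0,0,0,0,0,0,0.45,0,0,0,0,0,0,0.4,0,0,0,0,0,0,0.3,0,0,0,0,0,0,0.2,0,0,0,0,0,0,0.2,0,0,0,0,0,0,0.2,0,0,0,0,0,0,0.2,0,0,0,0,0,0],
  "grip_force": 40
}}

```text
time_s: 5.35
position: [0.5363, -0.3003, 0.1004]
tool_rot: [[-0.326, 0.946, 0.001], [0.946, 0.326, -0.001], [-0.001, 0.0, -1.0]]
ft_force: [-0.7, -0.5, 6.2]
grip_width: 0.0308
```

```bash
python3 - <<'E'
from h import *
np.set_printoptions(precision=4,suppress=True)
s=env.observe();p,d=imaging.get_image("wrist");cv2.imwrite("pics/w2.png",p);print(s["position"],s["grip_width"],s["ft_force"])
E
```

```text
[ 0.5363 -0.3003  0.1004] 0.030833776729137195 [-0.7224 -0.5297  6.2238]
```

View pics/w2.png

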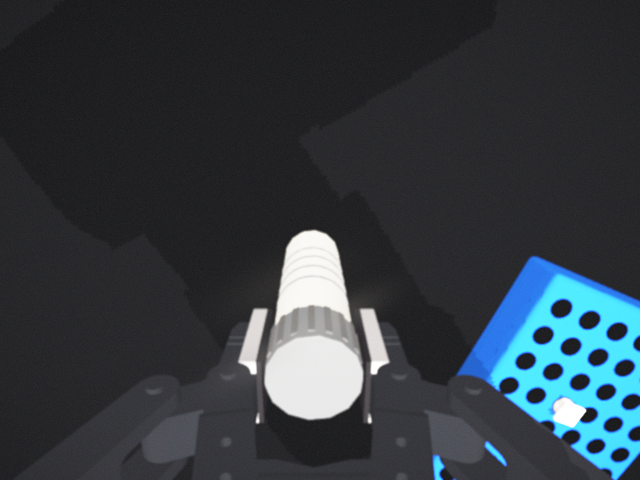

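>>> {"method": "step_arm", "body": {
  "steps": [0.2,0,0,-0.1,0,0,0,0.2,0,0,-0.25,0,0,0,0.2,0,0,-0.4,0,0,0,0.2,0,0,-0.55,0,0,0,0.2,0,0,-0.6,0,0,0,0.2,0,0,-0.6,0,0,0]
}}

```text
time_s: 6.0
position: [0.5366, -0.3003, 0.282]
tool_rot: [[-0.326, 0.945, 0.003], [0.945, 0.326, -0.003], [-0.004, 0.002, -1.0]]
ft_force: [-0.1, -0.7, -1.0]
grip_width: 0.0308
```

>>> {"method": "step_arm", "body": {
  "steps": [0.2,0.1,0.04,0,0,0,0,0.2,0.22,0.09,0,0,0,0,0.2,0.35,0.15,0,0,0,0,0.2,0.48,0.2,0,0,0,0,0.2,0.61,0.26,0,0,0,0,0.2,0.74,0.31,0,0,0,0,0.2,0.85,0.35,0,0,0,0,0.2,0.9,0.37,0,0,0,0]
}}

```text
time_s: 6.8
position: [0.5525, -0.0059, 0.278]
tool_rot: [[-0.328, 0.945, -0.003], [0.945, 0.328, 0.001], [0.002, -0.003, -1.0]]
ft_force: [0.1, -0.6, -1.5]
grip_width: 0.031
```

```bash
python3 - <<'E'
from h import *
np.set_printoptions(precision=4,suppress=True)
s=env.observe();c=imaging.get_calibration("wrist");p,d=imaging.get_image("wrist");cv2.imwrite("pics/w3.png",p);np.save("pics/w3.npy",d);np.save("pics/w3c.npy",c,allow_pickle=True);print(s["position"],s["grip_width"],s["ft_force"],s["q"],s["tool_rot"])
p,d=imaging.get_image("top");cv2.imwrite("pics/t3.png",p)
E
```

```text
[ 0.5525 -0.0059  0.278 ] 0.03100067873754195 [ 0.0777 -0.5522 -1.5094] [-12.9012  21.0594  70.5601   0.0267  88.5856 -32.0498] [[-0.328   0.9447 -0.0034]
 [ 0.9447  0.328   0.0013]
 [ 0.0023 -0.0028 -1.    ]]
```

View pics/w3.png

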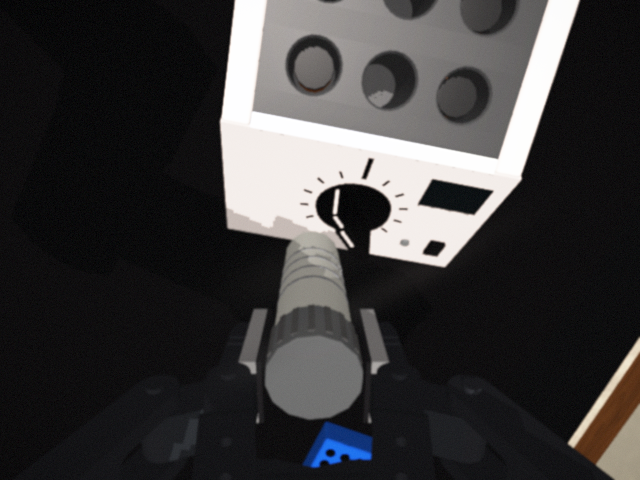

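The wrist view shows the three front wells at about (314,66), (389,80) and (464,95). The middle one is open to a deep bottom. The tube is held straight at (313,375), and the dial is near (353,210).

```bash
python3 - <<'E'
from h import *
np.set_printoptions(precision=4,suppress=True)
p=cv2.imread("pics/w3.png");c=np.load("pics/w3c.npy",allow_pickle=True).item();d=np.load("pics/w3.npy")
print(atz(c,[(314,66),(389,80),(464,95)],.115))
b=np.array([.5625,.129]);h=np.array([np.cos(np.radians(98.6)),np.sin(np.radians(98.6))]);hy=np.array([-h[1],h[0]])
im=cv2.resize(p[0:140,220:560],None,fx=2.3,fy=2.3,interpolation=cv2.INTER_CUBIC)
for y in(-.05,0,.05):
    a=np.linspace(0,2*np.pi,40);ctr=b-.0275*h+y*hy
    P=np.c_[ctr[0]+.017*np.cos(a),ctr[1]+.017*np.sin(a),np.full(40,.115)]
    q=((project(c,P)-[220,0])*2.3).astype(int);cv2.polylines(im,[q],True,(0,255,0),1);print(y,ctr)
cv2.imwrite("pics/z3.png",im)
v,u=np.mgrid[40:130,280:500];P=cloud(c,d,np.c_[u.ravel(),v.ravel()]);k=abs(P[:,2]-.115)<.006;print("z top",np.median(P[k,2]))
for y in(-.05,0,.05):
    ctr=b-.0275*h+y*hy;k=np.hypot(*(P[:,:2]-ctr).T)<.012;print(y,np.median(P[k,2]),P[k,2].min())
E
```

```text
[[0.5189 0.0937 0.115 ]
 [0.5676 0.1018 0.115 ]
 [0.6175 0.1096 0.115 ]]
-0.05 [0.6161 0.1093]
0 [0.5666 0.1018]
0.05 [0.5172 0.0943]
z top 0.11560380284309563
-0.05 0.10167105983983232 0.09304801829732084
0 0.04193475700218091 0.039535980375375646
0.05 0.10160084089958082 0.09923512669180323
```

View pics/z3.png

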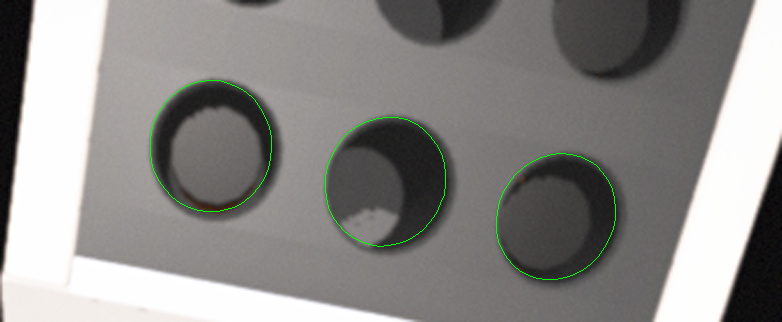

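>>> {"method": "step_arm", "body": {
  "steps": [0.2,0.1,0.05,0,0,0,0,0.2,0.22,0.11,0,0,0,0,0.2,0.3,0.15,0.05,0,0,0,0.2,0.323,0.165,0.1,0,0,0,0.2,0.323,0.165,0.13,0,0,0,0.2,0.323,0.165,0.13,0,0,0,0.2,0.323,0.165,0.13,0,0,0]
}}

```text
time_s: 7.6
position: [0.5688, 0.0977, 0.241]
tool_rot: [[-0.324, 0.946, -0.0], [0.946, 0.324, -0.0], [-0.0, -0.0, -1.0]]
ft_force: [0.1, -0.1, -0.9]
grip_width: 0.031
```

```bash
python3 - <<'E'
from h import *
np.set_printoptions(precision=4,suppress=True)
for i in range(2):
    c=imaging.get_calibration("wrist");p,d=imaging.get_image("wrist")
    s=env.observe();print(s["position"],s["ft_force"])
cv2.imwrite("pics/w4.png",p);np.save("pics/w4.npy",d)
print(s["tool_rot"])
E
```

```text
[0.5689 0.0978 0.2413] [-0.6291  0.1368 -0.7317]
[0.5689 0.0981 0.2416] [-0.1868 -0.1647  0.0138]
[[-0.3243  0.946   0.0013]
 [ 0.946   0.3243 -0.0002]
 [-0.0006  0.0012 -1.    ]]
```

View pics/w4.png

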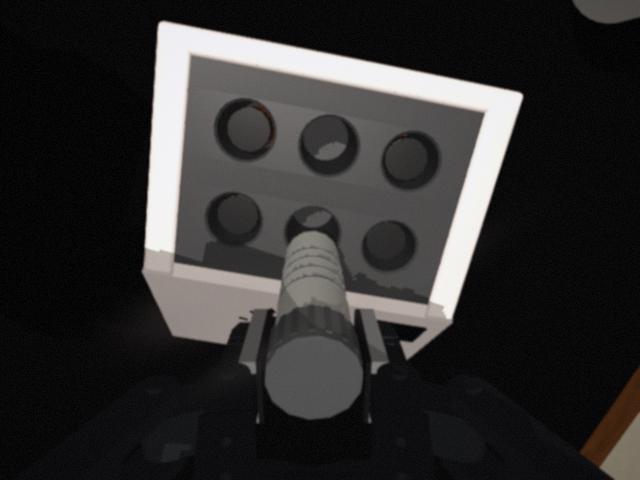

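The wrist view shows all six wells: the rear row at (246,128), (330,145) and (411,160), and the front row at (235,218), (312,230) and (389,245). The tube foot at (313,245) hangs just short of the front middle well.

```bash
cat >fitw.py <<'E'
from h import *
np.set_printoptions(precision=4,suppress=True)
M=np.array([(a,b) for a in(.0275,-.0275) for b in(.05,0,-.05)])
def W(p,M=M):
    c,s=np.cos(p[2]),np.sin(p[2]);return np.c_[M@np.array([[c,s],[-s,c]])+p[:2],np.full(len(M),.115)]
E
python3 - <<'E'
from fitw import *
p=cv2.imread("pics/w4.png");c=imaging.get_calibration("wrist")
g=cv2.GaussianBlur(cv2.cvtColor(p,cv2.COLOR_BGR2GRAY).astype(np.float32),(0,0),1)
# optimise: rim gradient: intensity just outside minus inside
a=np.linspace(0,2*np.pi,48,endpoint=False)
def cost(x,full=False):
    ctr=W(x);ctr=ctr[[0,1,2,3,5]]
    tot=0
    for q in ctr:
        r=[]
        for R in(.0182,.0162):
            P=np.c_[q[0]+R*np.cos(a),q[1]+R*np.sin(a),np.full(48,.115)]
            uv=project(c,P).astype(np.float32);r.append(cv2.remap(g,uv[:,0].reshape(-1,1),uv[:,1].reshape(-1,1),cv2.INTER_LINEAR).ravel())
        tot-=np.clip(r[0]-r[1],-5,25).sum()
    return tot
from scipy.optimize import minimize
m=minimize(cost,[.5625,.129,np.radians(98.6)],method="Nelder-Mead",options=dict(initial_simplex=[[.560,.127,1.71],[.566,.127,1.72],[.562,.132,1.73],[.564,.131,1.70]],xatol=1e-5,fatol=.1))
x=m.x;print(x[:2],np.degrees(x[2]),m.fun,cost([.5625,.129,np.radians(98.6)]))
w=W(x);print(w)
im=p.copy()
for q in w:
    P=np.c_[q[0]+.017*np.cos(a),q[1]+.017*np.sin(a),np.full(48,.115)]
    cv2.polylines(im,[np.round(project(c,P)*8).astype(int)],True,(0,255,0),1,shift=3)
s=env.observe();R=s["tool_rot"]
# predicted tube foot outline
f=s["position"]+R[:,2]*.1004
for t in(.1004,.05):
    f=s["position"]+R[:,2]*t;P=f+.015*(np.cos(a)[:,None]*R[:,0]+np.sin(a)[:,None]*R[:,1]);cv2.polylines(im,[np.round(project(c,P)*8).astype(int)],True,(0,0,255),1,shift=3)
cv2.imwrite("pics/z4.png",cv2.resize(im[90:330,180:450],None,fx=2.4,fy=2.4,interpolation=cv2.INTER_CUBIC))
print(s["position"],"d tool",R.T@(w[4]-s["position"]))
E
```

```text
[0.5637 0.1294] 98.50322414243037 -5798.00244140625 -5233.4814
[[0.5102 0.1492 0.115 ]
 [0.5596 0.1566 0.115 ]
 [0.6091 0.164  0.115 ]
 [0.5183 0.0948 0.115 ]
 [0.5678 0.1022 0.115 ]
 [0.6172 0.1096 0.115 ]]
[0.5689 0.0981 0.2416] d tool [0.0043 0.0001 0.1265]
```

View pics/z4.png

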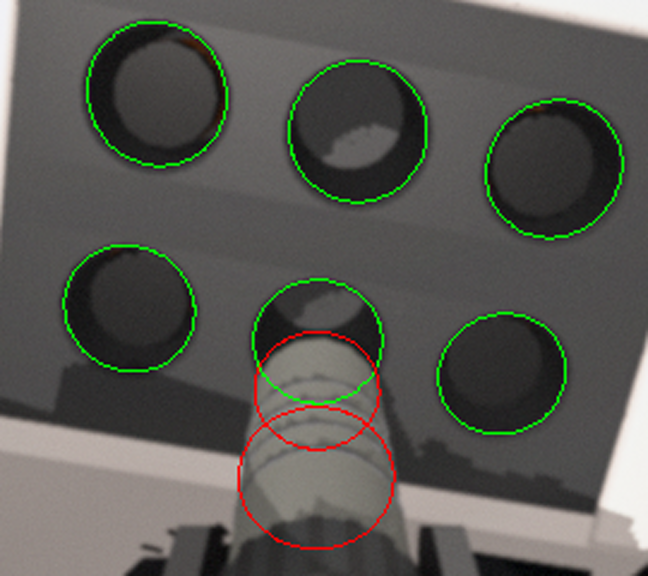

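>>> {"method": "step_arm", "body": {
  "steps": [0.2,0.007,0,0,0,0,0,0.2,0.014,0,0,0,0,0,0.2,0.014,0,0.04,0,0,0,0.2,0.014,0,0.07,0,0,0,0.2,0.014,0,0.075,0,0,0,0.2,0.014,0,0.075,0,0,0]
}}

```text
time_s: 8.3
position: [0.567, 0.103, 0.2177]
tool_rot: [[-0.326, 0.946, -0.001], [0.946, 0.326, -0.0], [0.0, -0.001, -1.0]]
ft_force: [0.1, 0.2, -0.6]
grip_width: 0.0314
```

>>> {"method": "step_arm", "body": {
  "steps": [0.2,0,0,0.01,0,0,0,0.2,0,0,0.02,0,0,0,0.2,0,0,0.03,0,0,0,0.2,0,0,0.03,0,0,0]
}}

```text
time_s: 8.7
position: [0.567, 0.103, 0.2089]
tool_rot: [[-0.326, 0.946, -0.001], [0.946, 0.326, 0.0], [0.0, -0.001, -1.0]]
ft_force: [0.2, 0.4, -0.7]
grip_width: 0.0312
```

The foot is in the mouth with no contact force. I'll lower past the vial depth (14 mm, TCP z 0.201) slowly.

>>> {"method": "step_arm", "body": {
  "steps": [0.2,-0.003,0.0015,0.01,0,0,0,0.2,-0.003,0.0015,0.02,0,0,0,0.2,-0.003,0.0015,0.03,0,0,0,0.2,-0.003,0.0015,0.04,0,0,0,0.2,-0.003,0.0015,0.05,0,0,0,0.2,-0.003,0.0015,0.06,0,0,0]
}}

```text
time_s: 9.3
position: [0.5679, 0.1023, 0.1911]
tool_rot: [[-0.326, 0.946, -0.0], [0.946, 0.326, -0.0], [-0.0, -0.0, -1.0]]
ft_force: [0.3, -0.2, -0.9]
grip_width: 0.0309
```

>>> {"method": "step_arm", "body": {
  "steps": [0.2,0,0,0.02,0,0,0,0.2,0,0,0.04,0,0,0,0.2,0,0,0.06,0,0,0,0.2,0,0,0.08,0,0,0,0.2,0,0,0.1,0,0,0,0.2,0,0,0.12,0,0,0,0.2,0,0,0.135,0,0,0,0.2,0,0,0.145,0,0,0,0.2,0,0,0.145,0,0,0]
}}

```text
time_s: 10.2
position: [0.5677, 0.1024, 0.1474]
tool_rot: [[-0.326, 0.946, -0.001], [0.946, 0.326, 0.0], [0.0, -0.001, -1.0]]
ft_force: [0.4, 0.5, -1.1]
grip_width: 0.0312
```

>>> {"method": "step_arm", "body": {
  "steps": [0.2,0,0,0.007,0,0,0,0.2,0,0,0.012,0,0,0,0.2,0,0,0.016,0,0,0,0.2,0,0,0.016,0,0,0]
}}

```text
time_s: 10.6
position: [0.5678, 0.1024, 0.1429]
tool_rot: [[-0.326, 0.946, -0.0], [0.946, 0.326, -0.0], [0.0, -0.0, -1.0]]
ft_force: [0.3, -0.6, -0.8]
grip_width: 0.0307
```

>>> {"method": "step_arm", "body": {
  "steps": [0.2,0,0,0.003,0,0,0,0.2,0,0,0.006,0,0,0,0.2,0,0,0.006,0,0,0]
}}

```text
time_s: 10.9
position: [0.5679, 0.1023, 0.1414]
tool_rot: [[-0.326, 0.946, 0.0], [0.946, 0.326, -0.0], [-0.0, 0.0, -1.0]]
ft_force: [0.5, 0.1, 0.9]
grip_width: 0.0308
```

>>> {"method": "step_arm", "body": {
  "steps": [0.2,0,0,0.003,0,0,0,0.2,0,0,0.003,0,0,0,0.2,0,0,0.003,0,0,0]
}}

```text
time_s: 11.2
position: [0.5681, 0.1023, 0.1413]
tool_rot: [[-0.326, 0.946, 0.001], [0.946, 0.326, -0.0], [-0.001, 0.001, -1.0]]
ft_force: [-2.6, -0.6, 7.1]
grip_width: 0.0309
```

The tube touched bottom: 7 N at TCP z 0.1413, against 0.141 expected. Releasing.

>>> {"method": "step_arm", "body": {
  "steps": [0.42,0,0,0,0,0,0,0.5,0,0,0,0,0,0,0.6,0,0,0,0,0,0,0.6,0,0,0,0,0,0,0.6,0,0,0,0,0,0]
}}

```text
time_s: 11.7
position: [0.5679, 0.1024, 0.1402]
tool_rot: [[-0.326, 0.946, -0.0], [0.946, 0.326, 0.0], [0.0, -0.0, -1.0]]
ft_force: [0.8, 0.4, 0.3]
grip_width: 0.0508
```

>>> {"method": "step_arm", "body": {
  "steps": [0.6,0,0,-0.07,0,0,0,0.6,0,0,-0.17,0,0,0,0.6,0,0,-0.3,0,0,0,0.6,0,0,-0.4,0,0,0,0.6,0,0,-0.4,0,0,0]
}}

```text
time_s: 12.2
position: [0.5691, 0.1024, 0.2647]
tool_rot: [[-0.326, 0.945, 0.008], [0.945, 0.326, -0.0], [-0.003, 0.008, -1.0]]
ft_force: [0.3, 0.6, 0.5]
grip_width: 0.0515
```

```bash
python3 - <<'E'
from h import *
np.set_printoptions(precision=4,suppress=True)
c=imaging.get_calibration("wrist");p,d=imaging.get_image("wrist");s=env.observe()
cv2.imwrite("pics/w5.png",p);print(s["position"],s["grip_width"],s["q"])
v,u=np.nonzero(d>0);P=cloud(c,d,np.c_[u,v]);k=(np.hypot(P[:,0]-.5678,P[:,1]-.1023)<.012)&(P[:,2]>.1);print(np.median(P[k],0))
p,d=imaging.get_image("scene");cv2.imwrite("pics/s5.png",p[150:330,230:450]);c=imaging.get_calibration("scene");np.save("pics/s5.npy",d)
cv2.imwrite("pics/s5.png",cv2.resize(p[150:330,230:450],None,fx=3,fy=3))
E
```

```text
[0.5683 0.1024 0.262 ] 0.0512726539513358 [ -1.5287  24.0056  68.5044  -0.0017  87.2698 -20.5328]
[0.5658 0.1089 0.2397]
```

View pics/w5.png

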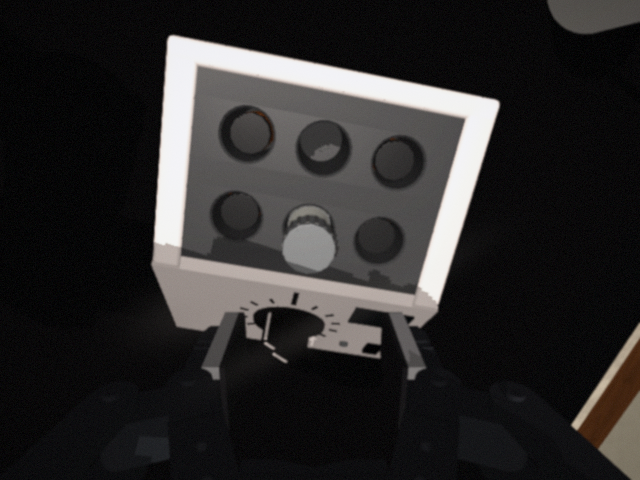

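View pics/s5.png

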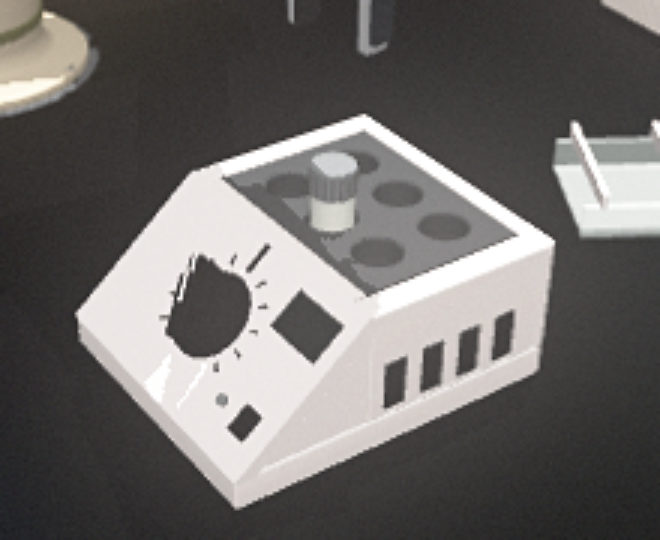

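The tube is standing in the front middle well, cap at (308,245) in the wrist view. I'll measure the dial by rectifying the earlier unobstructed wrist view onto the panel plane.

```bash
cat > dial.py <<'E'
from h import *
yaw=np.radians(98.55);hx=np.array([np.cos(yaw),np.sin(yaw),0]);hy=np.array([-hx[1],hx[0],0])
n=-.648*hx+[0,0,.762];up=.762*hx+[0,0,.648];rt=-hy
off=.1058
O=np.array([.580,.0105,.0725]);O=O+hx*((off-n@O)/(n@hx))  # on plane keeping z
def rect(p,c,h,mm=60,S=5):
    g=np.arange(-mm,mm,1/S);X,Y=np.meshgrid(g,-g)
    P=O+n*h+X.ravel()[:,None]*.001*rt+Y.ravel()[:,None]*.001*up
    uv=project(c,P).astype(np.float32).reshape(*X.shape,2)
    im=cv2.remap(p,uv[...,0],uv[...,1],cv2.INTER_CUBIC)
    for k in range(-50,51,10):
        q=int((k+mm)*S);cv2.line(im,(q,0),(q,4 if k else 600),(0,0,255),1);cv2.line(im,(0,q),(4 if k else 600,q),(0,0,255),1)
    return im
E
python3 - <<'E'
from dial import *
print(O)
p=cv2.imread("pics/w3.png");c=np.load("pics/w3c.npy",allow_pickle=True).item()
t=cv2.imread("pics/top0.png");ct=np.load("pics/top0c.npy",allow_pickle=True).item()
cv2.imwrite("pics/r0.png",np.hstack([cv2.resize(rect(a,b,0),(390,390)) for a,b in((p,c),(t,ct))]))
cv2.imwrite("pics/r34.png",np.hstack([cv2.resize(rect(a,b,.030),(390,390)) for a,b in((p,c),(t,ct))]))
E
```

```text
[0.58032266 0.00835385 0.0725    ]
```

View pics/r0.png

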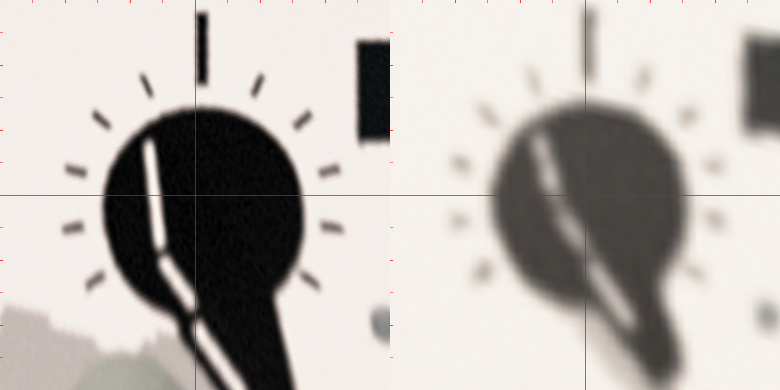

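View pics/r34.png

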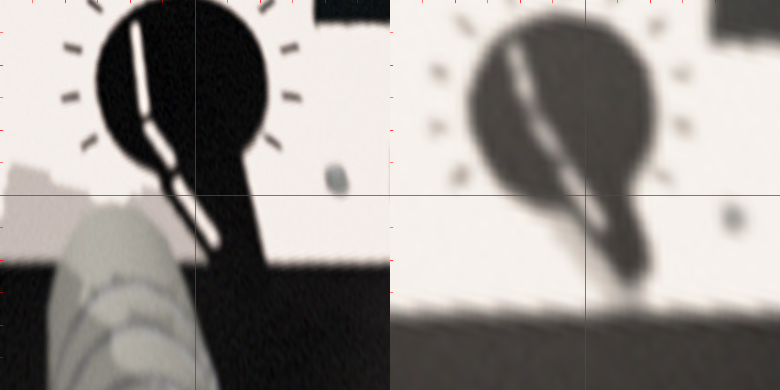

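```bash
python3 - <<'E'
from dial import *
np.set_printoptions(precision=4,suppress=True)
def circ(p):
    p=np.array(p,float);f=least_squares(lambda q:np.hypot(p[:,0]-q[0],p[:,1]-q[1])-q[2],[200,200,130]);return f.x,np.sqrt(np.mean(f.fun**2))
w,e=circ([(73,228),(75,170),(101,119),(147,85),(259,85),(303,120),(330,170),(332,228),(95,281),(310,281)])
t,e2=circ([(460-390,220),(461-390,163),(487-390,115),(534-390,81),(644-390,79),(688-390,115),(714-390,165),(715-390,219),(483-390,272),(695-390,270)])
for q in(w,t):
    A=O+rt*(q[0]-195)/3250+up*(195-q[1])/3250;print(q,q[2]/3.25,e,e2,A)
E
```

```text
[202.3651 204.3728 131.8975] 40.58384059797859 0.3430505751688192 0.9069643301217054 [0.5829 0.0065 0.0706]
[197.7567 196.8772 129.6713] 39.898857922536095 0.3430505751688192 0.9069643301217054 [0.5812 0.008  0.0721]
```

```bash
cat > plan.py <<'E'
from dial import *
from scipy.spatial.transform import Rotation as Ro
np.set_printoptions(precision=4,suppress=True)
A=np.array([.5825,.0066,.0722])
def tgt(th,h):
    R0=np.c_[up,rt,-n];return R0@Ro.from_euler("z",th,degrees=True).as_matrix(),A+n*h
def rel(th,h,pr=True):
    s=env.observe();R,P=tgt(th,h);C=s["tool_rot"]
    print(th,h,"shift",C.T@(P-s["position"])/.3,"turn",np.degrees(Ro.from_matrix(C.T@R).as_rotvec())/45)
E
python3 -c "
from plan import *
print(env.observe()['position'],env.observe()['time_s'])
rel(-34.5,.12);rel(-34.5,.15)"
```

```text
[0.5678 0.1024 0.2603] 12.3
-34.5 0.12 shift [-0.5727 -0.1046  0.3221] turn [-0.345   0.8353 -0.5118]
-34.5 0.15 shift [-0.6364 -0.1163  0.2459] turn [-0.345   0.8353 -0.5118]
```

>>> {"method": "step_arm", "body": {
  "steps": [0.6,-0.15,-0.03,0,0,0,0,0.6,-0.3,-0.06,0,-0.06,0.13,-0.08,0.6,-0.45,-0.09,0,-0.11,0.28,-0.17,0.6,-0.6,-0.12,0.05,-0.17,0.42,-0.26,0.6,-0.636,-0.116,0.15,-0.23,0.56,-0.34,0.6,-0.636,-0.116,0.22,-0.29,0.7,-0.43,0.6,-0.636,-0.116,0.246,-0.345,0.835,-0.512,0.6,-0.636,-0.116,0.246,-0.345,0.835,-0.512,0.6,-0.636,-0.116,0.246,-0.345,0.835,-0.512,0.6,-0.636,-0.116,0.246,-0.345,0.835,-0.512]
}}

```text
time_s: 13.3
position: [0.5972, -0.0887, 0.1875]
tool_rot: [[-0.654, 0.751, -0.096], [0.538, 0.55, 0.638], [0.532, 0.366, -0.764]]
ft_force: [0.3, -0.4, 1.2]
grip_width: 0.0514
```

```bash
python3 - <<'E'
from plan import *
for i in range(1):
    c=imaging.get_calibration("wrist");p,d=imaging.get_image("wrist");s=env.observe()
cv2.imwrite("pics/w6.png",p);np.save("pics/w6.npy",d);np.save("pics/w6c.npy",c,allow_pickle=True)
print(s["position"],s["q"]);rel(-34.5,.15)
cv2.imwrite("pics/r6.png",np.hstack([cv2.resize(rect(p,c,h),(390,390)) for h in(0,.034)]))
E
```

```text
[ 0.5972 -0.0886  0.1877] [-31.4877  38.7013  64.0382  30.5847 103.6594 -74.3206]
-34.5 0.15 shift [-0.0034 -0.0039  0.0012] turn [-0.0018  0.0037  0.0011]
```

View pics/w6.png

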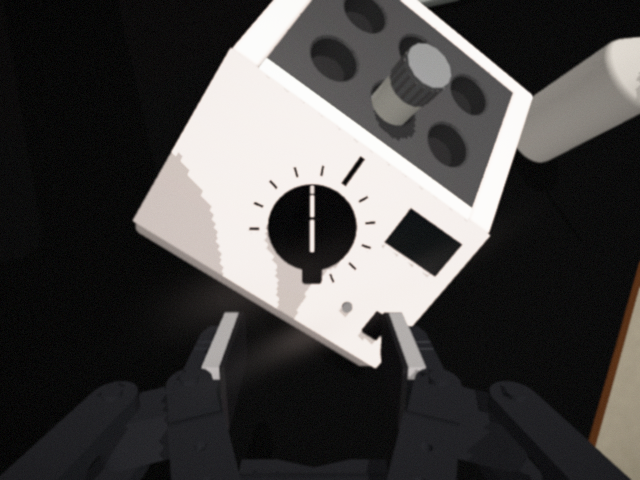

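View pics/r6.png

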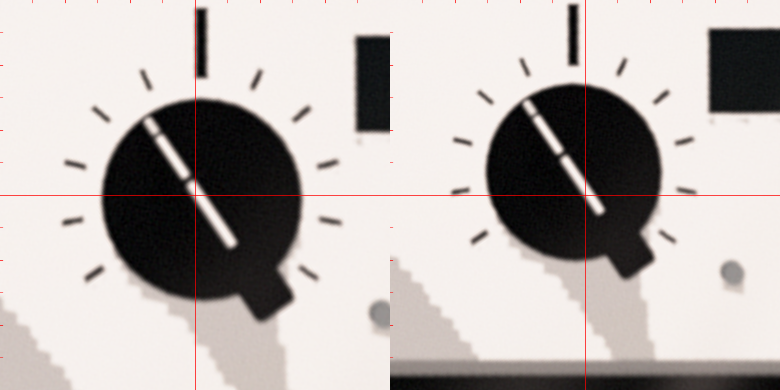

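The dial line runs vertically in the wrist picture from (312,186) to (312,250), so the jaws are lined up with the bar. Rectified, the dial sits about 34° left of the mark. Moving in.

>>> {"method": "step_arm", "body": {
  "steps": [0.6,-0.003,-0.003,0.12,0,0,0,0.6,-0.003,-0.003,0.25,0,0,0,0.6,-0.003,-0.003,0.34,0,0,0,0.6,-0.003,-0.003,0.4,0,0,0,0.6,-0.003,-0.003,0.41,0,0,0,0.6,-0.003,-0.003,0.41,0,0,0,0.6,-0.003,-0.003,0.41,0,0,0]
}}

```text
time_s: 14.05
position: [0.5857, -0.0122, 0.0932]
tool_rot: [[-0.654, 0.75, -0.095], [0.538, 0.55, 0.639], [0.532, 0.368, -0.763]]
ft_force: [0.3, -0.7, 0.4]
grip_width: 0.0516
```

>>> {"method": "step_arm", "body": {
  "steps": [0.3,0,0,0,0,0,0,0.2,0,0,0,0,0,0,0.1,0,0,0,0,0,0,0.05,0,0,0,0,0,0,0.05,0,0,0,0,0,0,0.05,0,0,0,0,0,0],
  "grip_force": 30
}}

```text
time_s: 14.65
position: [0.5857, -0.0119, 0.0926]
tool_rot: [[-0.654, 0.751, -0.095], [0.537, 0.549, 0.64], [0.533, 0.368, -0.762]]
ft_force: [2.2, -1.1, 5.2]
grip_width: 0.0123
```

```bash
python3 - <<'E'
from plan import *
p,d=imaging.get_image("wrist");s=env.observe()
cv2.imwrite("pics/w7.png",p);print(s["position"],s["grip_width"],s["ft_force"],s["q"]);rel(-34,.027);rel(0,.027)
E
```

```text
[ 0.5857 -0.0119  0.0926] 0.0124552608835106 [ 3.4837 -1.467   4.6758] [-25.9887  41.7396  76.1074  32.2958  88.1324 -77.751 ]
-34 0.027 shift [0.0037 0.001  0.0024] turn [0.001  0.0017 0.0117]
0 0.027 shift [0.0037 0.001  0.0024] turn [0.0015 0.0014 0.7673]
```

View pics/w7.png

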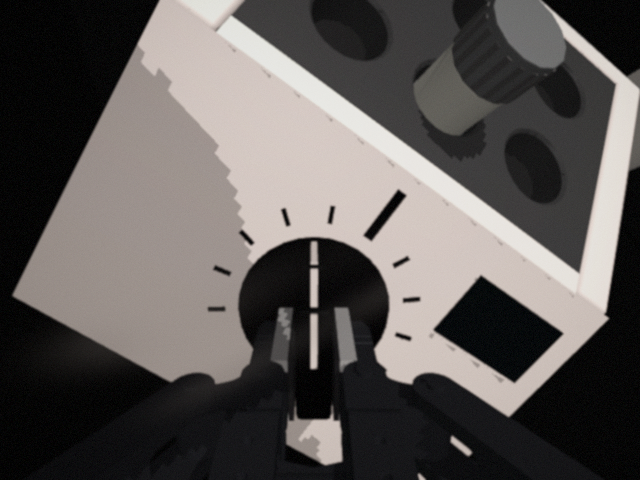

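>>> {"method": "step_arm", "body": {
  "steps": [0.05,0,0,0,0,0,0.1,0.05,0.001,0,0,0,0,0.2,0.05,0.001,0,0,0,0,0.3,0.05,0.002,0,0,0,0,0.4,0.05,0.002,0.001,0,0,0,0.5,0.05,0.003,0.001,0,0,0,0.6,0.05,0.003,0.001,0,0,0,0.7,0.05,0.003,0.001,0,0,0,0.767,0.05,0.003,0.001,0,0,0,0.767,0.05,0.003,0.001,0,0,0,0.767]
}}

```text
time_s: 15.7
position: [0.584, -0.0124, 0.0923]
tool_rot: [[-0.112, 0.989, -0.098], [0.755, 0.149, 0.639], [0.646, -0.003, -0.763]]
ft_force: [-5.0, -9.0, 3.8]
grip_width: 0.0122
```

```bash
python3 - <<'E'
from plan import *
c=imaging.get_calibration("wrist");p,d=imaging.get_image("wrist");s=env.observe()
cv2.imwrite("pics/w8.png",p);print(s["position"],s["grip_width"],s["ft_force"],s["wrist_torque"]);rel(0,.027)
cv2.imwrite("pics/r8.png",np.hstack([cv2.resize(rect(p,c,h),(390,390)) for h in(0,.032)]))
E
```

```text
[ 0.584  -0.0124  0.0923] 0.012515631386931835 [-4.5182 -8.0676  3.7469] [-1.0449  0.5992  0.5994]
0 0.027 shift [0.0049 0.0043 0.0022] turn [-0.0026  0.003  -0.0021]
```

View pics/r8.png

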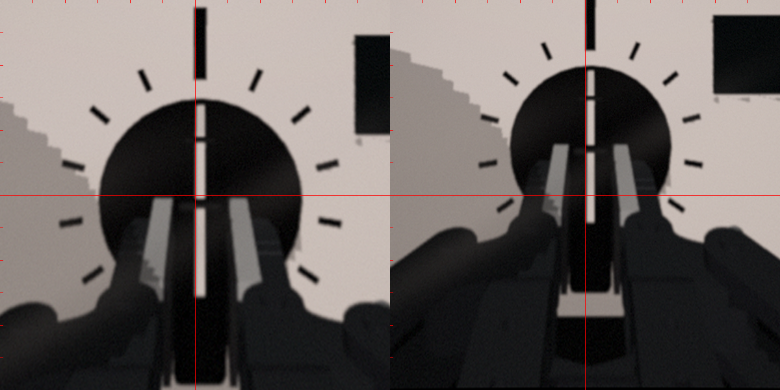

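View pics/w8.png

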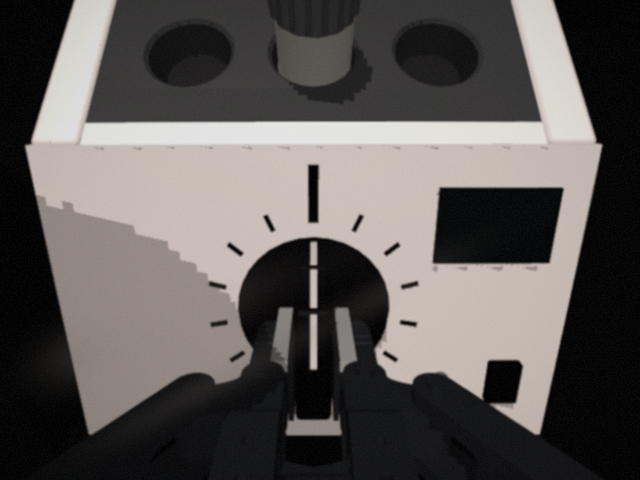

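The pointer line, at column 313, stands directly under the long mark, also at column 313. Releasing and backing off.

>>> {"method": "step_arm", "body": {
  "steps": [0.3,0,0,0,0,0,0,0.5,0,0,0,0,0,0,0.6,0,0,0,0,0,0,0.6,0,0,0,0,0,0,0.6,0,0,-0.1,0,0,0,0.6,0,0,-0.25,0,0,0,0.6,0,0,-0.4,0,0,0,0.6,0,0,-0.4,0,0,0,0.6,0,0,-0.4,0,0,0]
}}

```text
time_s: 16.65
position: [0.5963, -0.088, 0.184]
tool_rot: [[-0.113, 0.989, -0.096], [0.754, 0.148, 0.64], [0.647, 0.0, -0.762]]
ft_force: [0.3, 2.0, -0.5]
grip_width: 0.0515
```

```bash
python3 - <<'E'
from plan import *
c=imaging.get_calibration("wrist");p,d=imaging.get_image("wrist");s=env.observe()
cv2.imwrite("pics/w9.png",p);print(s["position"],s["grip_width"],s["ft_force"],s["time_s"])
cv2.imwrite("pics/r9.png",np.hstack([cv2.resize(rect(p,c,h),(390,390)) for h in(0,.032)]))
r=rect(p,c,.032);g=cv2.cvtColor(r,cv2.COLOR_BGR2GRAY);r0=cv2.cvtColor(rect(p,c,0),cv2.COLOR_BGR2GRAY);np.save("pics/g9.npy",np.stack([g,r0]))
p,d=imaging.get_image("scene");cv2.imwrite("pics/s9.png",p)
p,d=imaging.get_image("top");cv2.imwrite("pics/t9.png",p)
E
```

```text
[ 0.5959 -0.0872  0.1832] 0.05067561151807467 [ 0.5762 -0.2566 -0.0252] 16.7
```

View pics/r9.png

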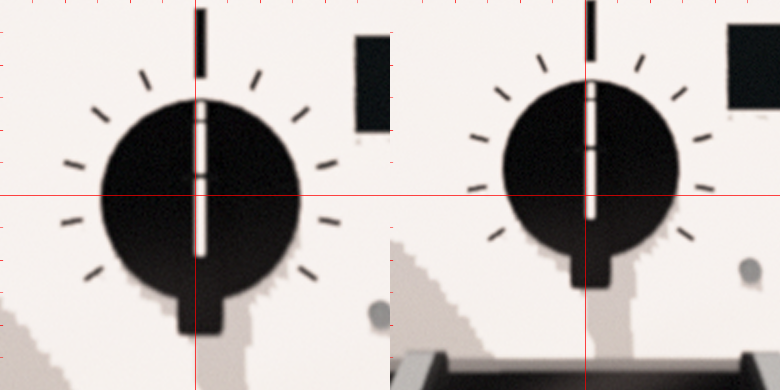

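View pics/w9.png

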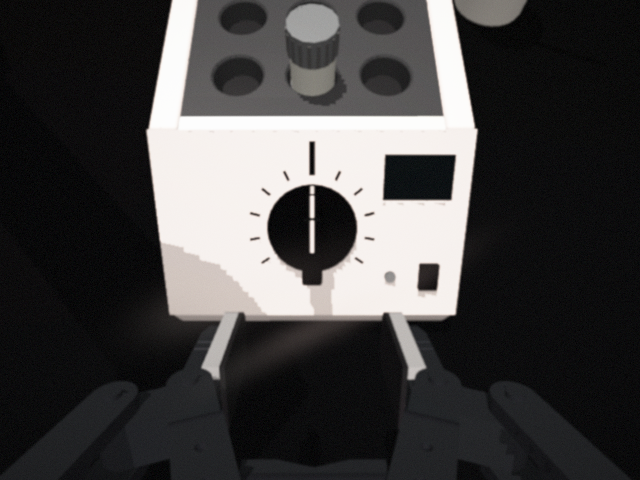

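View pics/s9.png

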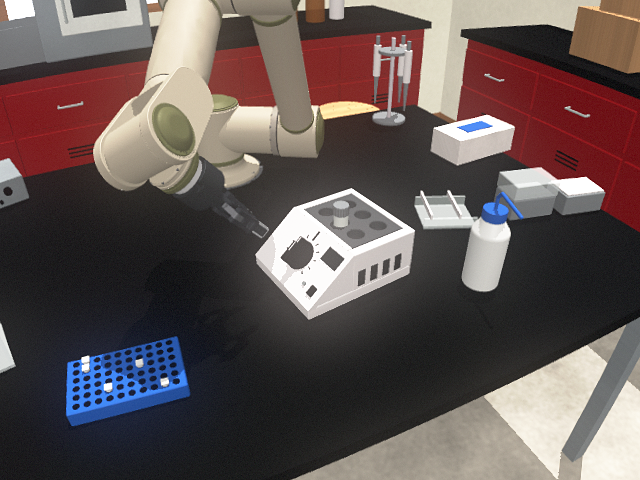

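The pointer line, at column 312, still stands under the mark (312,158). The tube is upright in its well at (312,50), and the rack, bottle and tray are unmoved. One last check of the tube's height before handing in.

```bash
python3 - <<'E'
from plan import *
p,d=imaging.get_image("scene");c=imaging.get_calibration("scene")
v,u=np.nonzero(d>0);P=cloud(c,d,np.c_[u,v]);k=(np.hypot(P[:,0]-.5678,P[:,1]-.1023)<.02)&(P[:,2]>.125);Q=P[k];print(len(Q),np.percentile(Q[:,2],[50,90,98]),Q[Q[:,2]>.15].mean(0))
old=cv2.imread("pics/scene0.png")
for n,(x,y,w,h) in dict(rack=(60,330,140,100),tray=(405,180,75,55),wash=(455,185,75,115)).items(): print(n,cv2.absdiff(p,old)[y:y+h,x:x+w].mean())
s=env.observe();print(s["ft_force"],np.abs(s["qvel"]).max())
from rig import close_job
print(close_job())
E
```

```text
307 [0.1495 0.1574 0.1581] [0.5702 0.1003 0.1559]
rack 11.249190476190476
tray 1.7331717171717171
wash 1.933487922705314
[ 0.4203  1.1265 -0.0321] 0.4969182886308213
the job is handed in; nothing more can be done
None
```

The tube now stands cap up on the bottom of the front middle well, and the dial points at the long set mark. I handed the job in at about 17 s; no verdict was reported.

- **Tube:** Depth images showed both middle wells empty. I lowered the tube slowly into the front one. It met no resistance past the 14 mm vial depth and touched bottom at the expected height with about 7 N. After release the scene camera's depth put the cap top at about 0.156 m, which matches fully down.
- **Dial:** I turned it about 34° clockwise. After I let go and backed off, the pointer line and the long mark were in the same column of the wrist picture. The remaining error looks smaller than about 1°.
- **Bystanders:** None of my moves contacted the wash bottle, rack or tray, and all three looked in place in the last scene picture. Compared with the first picture, the bottle and tray areas barely changed. The rack area changed more (mean difference 11 against about 2). I put that down to lighting or the arm's shadow, because the rack sits at the same pixels, but I did not re-measure its position.
- **Measurement disagreement:** The cameras differed by 1–2 mm on the well and dial positions. I used the wrist camera for the wells and a blend of the wrist and top cameras for the dial.

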